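Load and lock the seed-jar carousel

TASK

Put every seed jar that stands on the table into the classroom seed store, one jar to a bay, round jars in round bays and square jars in square bays, standing upright on the bay's floor; the clear roof only lets you load the bay that faces the front opening, so turn the carousel by its black top knob until the right bay is there. When all jars are in, turn the carousel until its upright metal panel stands centred in the front opening, and only then swing the lock lever through its quarter turn to its end stop. Leave the other things on the table where they are.

Things in the scene. Friction and masses are not known exactly. Their poses are not given: they have to be found in the camera images.
- store: fixed housing: grey base 330 x 330 x 20 mm, clear walls left, right and rear, clear flat roof with its top 128 mm above the table. Origin on the carousel's axis at table height; -x is its open front, towards the robot. The roof is cut away 88 mm either side of the middle, from the front edge to 30 mm behind the axis. Jars pass under it with 13 mm to spare. Yaw at most 0.12 rad.
- gate (a point): loading point, fixed: the place where the centre of a bay's floor is when that bay faces the front opening squarely; 108 mm in front of the carousel's axis, 34 mm above the table.
- carousel (a joint): angle about the vertical axis, rad, counter-clockwise seen from above, 0 when the metal panel is centred at the front. Turns both ways, several turns, and stays where left (friction about 0.15 N m). Going counter-clockwise seen from above, its five places, 72 degrees apart: panel, round_bay1, square_bay1, round_bay2, square_bay2.
- knob (a point): centre of the black bar knob on top of the carousel, on its axis, 160 mm above the table: a bar 64 mm long, 14 mm thick, 46 mm high (134 to 180 mm above the table), over the roof. This point's x axis lies along the bar and turns with the carousel; the bar's -x end points to the panel.
- panel (a point): middle of the carousel's upright metal panel, 149 mm from the axis at the rim, about 155 mm wide and 82 mm high (34 to 116 mm above the table). It turns with the carousel.
- round_bay1 (a point): First round bay of the carousel: the point is the centre of the bay's floor (34 mm above the table), 108 mm from the carousel's axis; fenced 24 mm high, 4 mm thick, leaving a round pocket 64 mm in diameter for a round jar. Turns with the carousel.
- round_bay2 (a point): Second round bay of the carousel: the point is the centre of the bay's floor (34 mm above the table), 108 mm from the carousel's axis; fenced 24 mm high, 4 mm thick, leaving a round pocket 64 mm in diameter for a round jar. Turns with the carousel.
- square_bay1 (a point): First square bay of the carousel: the point is the centre of the bay's floor (34 mm above the table), 108 mm from the carousel's axis; fenced 24 mm high, 4 mm thick, leaving a square pocket 60 mm wide, its sides along and across the line from the carousel's axis to the bay, for a square jar. Turns with the carousel.
- square_bay2 (a point): Second square bay of the carousel: the point is the centre of the bay's floor (34 mm above the table), 108 mm from the carousel's axis; fenced 24 mm high, 4 mm thick, leaving a square pocket 60 mm wide, its sides along and across the line from the carousel's axis to the bay, for a square jar. Turns with the carousel.
- lock (a joint): angle of the steel lock lever about its vertical pivot, rad, growing counter-clockwise seen from above: near 0 free, standing out from the store's right side (the robot's right); pi/2 locked, at its end stop, lying along that side and pointing away from the robot. Stays where left; about 3 N at the grip moves it.
- lock_grip (a point): the upright black round grip post at the lever's end, 18 mm in diameter, 90 mm from the pivot. It stands free from 84 to 120 mm above the table, above the 12 mm thick lever; this point is on its axis, 103 mm above the table. When locked it is 70 mm out from the store's side wall.
- lock_pivot (a point): point on the lock lever's fixed vertical pivot axis, at the height of the grip point (103 mm).
- round1_mid (a point): Round seed jar 1, white plastic with an aluminium lid, 52 mm in diameter (smooth, straight sides), 75 mm tall, 0.1 to 0.2 kg, upright at the start on the table to the robot's left; may be absent. The point is its centre, 37.5 mm above its underside.
- round2_mid (a point): Round seed jar 2, white plastic with an aluminium lid, 52 mm in diameter (smooth, straight sides), 75 mm tall, 0.1 to 0.2 kg, upright at the start on the table to the robot's left; may be absent. The point is its centre, 37.5 mm above its underside.
- square1_mid (a point): Square seed jar 1, white plastic with an aluminium lid, 50 mm x 50 mm in plan, its x and y axes square to its sides, 75 mm tall, 0.1 to 0.2 kg, upright at the start on the table to the robot's left; may be absent. The point is its centre, 37.5 mm above its underside.
- square2_mid (a point): Square seed jar 2, white plastic with an aluminium lid, 50 mm x 50 mm in plan, its x and y axes square to its sides, 75 mm tall, 0.1 to 0.2 kg, upright at the start on the table to the robot's left; may be absent. The point is its centre, 37.5 mm above its underside.
- sanitiser: bystander: clear pump bottle, 58 mm in diameter, 137 mm tall, origin under its centre. Leave it alone.
- clip_tub: bystander: clear food tub with a white lid, 116 x 166 x 70 mm, origin under its centre. Leave it alone.
- marker: bystander: blue pen lying on the table, 130 mm long, 12 mm thick, origin under its centre. Leave it alone.
Not all that is in view belongs to the job. Leave any red look-alike of the part that bears square2_mid alone.

How it is judged:
On the way, in this order (a step that is already met when the one before it is completed fails the run):
1. every jar stands in a bay of its own shape ((horizontal distance between round1_mid and round_bay1 below 0.013 m or horizontal distance between round1_mid and round_bay2 below 0.013 m) and height (world z) of round1_mid between 0.062 and 0.082 m and angle between each of round1_mid, round2_mid, square1_mid, square2_mid's own z axis and vertical below 0.15 rad and (horizontal distance between round2_mid and round_bay1 below 0.013 m or horizontal distance between round2_mid and round_bay2 below 0.013 m) and height (world z) of round2_mid between 0.062 and 0.082 m and (horizontal distance between square1_mid and square_bay1 below 0.013 m or horizontal distance between square1_mid and square_bay2 below 0.013 m) and height (world z) of square1_mid between 0.062 and 0.082 m and (horizontal distance between square2_mid and square_bay1 below 0.013 m or horizontal distance between square2_mid and square_bay2 below 0.013 m) and height (world z) of square2_mid between 0.062 and 0.082 m), for 0.2 s.
2. the metal panel is centred in the front opening (horizontal distance between panel and gate below 0.06 m and y of panel in the frame of store between -0.02 and 0.02 m), for 0.2 s.
3. the lock lever is at its end stop (value of joint lock above 1.47 rad), for 0.2 s.
At the end, for the whole second after the job is handed in: Every jar that was present stands upright (within 0.15 rad) on the floor of a bay of its own shape, its centre within 13 mm of the bay's centre; the metal panel's middle is within 20 mm of the store's centre line at the front; the lock lever is past 1.47 rad; everything at rest (all of step 1 and all of step 2 and value of joint lock above 1.47 rad and velocity of joint carousel between -0.05 and 0.05 rad/s and linear speed of each of round1, round2, square1, square2 below 0.03 m/s); the robot touches nothing.
It fails at once if the pump bottle is knocked away (more than 40 mm) from its place (distance of sanitiser from where it was at the start of the episode above 0.04 m).
It fails at once if the food tub is knocked away (more than 40 mm) from its place (distance of clip_tub from where it was at the start of the episode above 0.04 m).
It fails at once if the pen is knocked away (more than 40 mm) from its place (distance of marker from where it was at the start of the episode above 0.04 m).
Of round1, round2, square1, square2 only 3 to 4 are there at a start; the rules pass over those that are not, and their reading is None.
At some moment in a run one of round1, round2, square1, square2 may be knocked a few centimetres aside while the robot is not near it.
It also fails if it takes over 210 s, if anything falls off the work surface, if the arm or the gripper's body presses on something with over 40 N, if the wrist force passes 120 N, or if a joint passes its speed limit or range.

ROBOT

A 6-joint arm with a two-finger parallel gripper is mounted at the origin on the work surface. World frame = base frame: x ahead of the robot, y to its left, z up, the work surface at z = 0. Lengths are in m, angles in rad, forces in N, time in s.
With the tool pointing down it reaches from about 0.35 to 0.975 m from the base axis. Payload 4.9 kg.
Tool frame: the origin (TCP) lies where the fingers leave the gripper's body, on its centre line; the fingertips stand 73 mm ahead of it and the grasp point (between the pads) lies 54 mm ahead of it; z points along the fingers, y is the direction in which the jaws open and shut (so a half turn about z gives the same grasp; the last joint's range is limited). The gripper opens to 85 mm and grips with 20 to 120 N. Pads are 22 mm wide; open, the fingers measure 114 mm over their backs; the gripper's body (76 mm by 85 mm) begins 54 mm behind the grasp point. The pads swing forward as they close: fully open they stand 13 mm farther back than shut.
Start: joints at [1.035, 0.053, 1.613, -0, 1.476, -0.119], TCP at [0.253, 0.571, 0.304] pointing down, gripper open.
Joint ranges: [-3.01, 3.01], [-1.01, 2.22], [0.06, 2.58], [-1.02, 4.17], [0.09, 2.62], [-3.14, 3.14]. Speed limits (rad/s): [2.57, 2.57, 3.14, 3.14, 3.14, 3.14].

INTERFACE

Orientations are given as a rotation vector (axis times angle).
In Python, from station import monitor, vision, workorder gives the robot as it stands.
- The arm moves only by the tool arm_command, never from a script. Its argument "rows" is text: rows parted by semicolons, each of 6 numbers parted by spaces: the shift along the world's x, y, z in mm, then the turn, a rotation vector about the world's x, y, z in degrees. In form: tx ty tz wx wy wz; .... A call has 1 to 12 rows; each row is the pose to reach, as a shift and turn from the pose measured when the call began; what a row does not reach only later rows make up. A row lasts 1/8 s, in which the tool goes at most 62.5 mm and 10.7 degrees, less where a joint would pass 70% of its speed; a pose out of reach is approached as far as the arm can. A call with a gripper value outside its range is refused whole. "jaw" is the opening, from 0 (shut) to 1 (fully open), set as the call begins (left out, the last holds). The fingers move at their own pace and stop on an object; "squeeze" is the grip in N (left out, the last holds). Time passes only in rows, so rows that repeat a pose let the fingers close. It gives the time, the measured TCP pose, the force and the opening at its end, in the units of the state.
- monitor.get_obs(): the state, without advancing time (a new reading comes with each control period).
- vision.get_image(name): name is "side" or "top" or "wrist"; returns a dict with "frame" (384x512x3 uint8, red, green, blue), "vfov" (degrees; the focal length in pixels is half the picture's height over the tangent of half this angle, whatever the lens; pixels are square), "cx", "cy" (the principal point, pixels), "distortion" ([k1, k2, p1, p2, k3] as OpenCV has them; the pictures are not rectified), "R" (3x3) and "t" (3): a world point X has camera coordinates R X + t; the wrist camera has in their place "T_tool_cam" (4x4, takes a point from camera to tool coordinates, whose origin is the TCP and whose axes are the flange's). Camera axes: x right, y down, z forward; pixel columns grow to the right and rows downward; lengths in m; the calibration is good to about 2 mm. A picture is of the moment at which its call begins: read the wrist's pose just before it. There is no depth.
- workorder.finish_job(): hands the job in, once; it reports no verdict.
The state is a dict: "t": time; "q": joint angles; "dq": joint speeds; "effort": joint torques, N m; "tool_pos": TCP position; "tool_rot": TCP orientation; "contact_force": force on the tool from outside, world axes, zero at the start; "wrist_torque": the same for the moment, N m; "opening": finger opening in m.
Only numpy, scipy, OpenCV 4.12 (cv2) and the standard library are available. Lean on these libraries where they do the work, as an engineer would, in place of code of your own. Each camera call takes 0.05 s, during which the arm holds its last target. There are 200 camera calls.

## Working session

There is one attempt and no reset: what is moved stays moved. The work goes in short steps, Python scripts to look and compute and a tool call to move; the robot and the scene stay as the last step left them, time stands still between calls to the robot, and variables do not carry over. Pictures are saved under pics/ and viewed, about 12 in all and at most 16, crops included, and the job is handed in when it is done.

Besides the shell and the picture viewer there is one more tool, called after "Request:" by a JSON object that holds its "method" and its "body". arm_command: Moves the arm, as the interface text tells. Its arguments: {"type":"object","properties":{"rows":{"type":"string"},"jaw":{"type":"number"},"squeeze":{"type":"number"}},"required":["rows"]}

```bash
mkdir -p pics
cat > h.py <<'E'
import numpy as np, cv2
from scipy.spatial.transform import Rotation as Ro
from station import monitor, vision, workorder
def cam(name):
    o=monitor.get_obs(); d=vision.get_image(name)
    f=192/np.tan(np.radians(d["vfov"])/2)
    K=np.array([[f,0,d["cx"]],[0,f,d["cy"]],[0,0,1]]); D=np.array(d["distortion"],float)
    if "R" in d: R=np.array(d["R"]);t=np.array(d["t"])
    else:
        T=np.eye(4);T[:3,:3]=Ro.from_rotvec(o["tool_rot"]).as_matrix();T[:3,3]=o["tool_pos"]
        M=np.linalg.inv(T@np.array(d["T_tool_cam"]));R=M[:3,:3];t=M[:3,3]
    return dict(im=d["frame"],K=K,D=D,R=R,t=t,name=name)
def ray(c,uv):
    p=cv2.undistortPoints(np.array(uv,float).reshape(-1,1,2),c["K"],c["D"]).reshape(-1,2)
    return -c["R"].T@c["t"],np.c_[p,np.ones(len(p))]@c["R"]
def onz(c,uv,z):
    o,d=ray(c,uv); return o+d*((z-o[2])/d[:,2])[:,None]
def proj(c,X):
    return cv2.projectPoints(np.array(X,float).reshape(-1,1,3),cv2.Rodrigues(c["R"])[0],c["t"],c["K"],c["D"])[0].reshape(-1,2)
def save(c,fn,crop=None,s=1):
    im=c["im"][...,::-1]
    if crop: x0,y0,x1,y1=crop; im=im[y0:y1,x0:x1]
    cv2.imwrite("pics/"+fn,cv2.resize(im,None,fx=s,fy=s,interpolation=cv2.INTER_CUBIC))
E
python3 - <<'E'
from h import *
import pickle
print(monitor.get_obs())
for n in("side","top","wrist"):
    c=cam(n);save(c,n+"0.png",s=1.5);pickle.dump(c,open(n+"0.pkl","wb"))
    print(n,-c["R"].T@c["t"],c["R"][2],c["K"][0,0])
E
```

```text
{'t': 0.0, 'q': array([ 1.03499548e+00,  5.33210491e-02,  1.61430555e+00, -4.17275964e-06,
        1.47597619e+00, -1.19028304e-01]), 'dq': array([-0.00132436,  0.00027764, -0.00114245,  0.00109346,  0.00071221,
       -0.00119023]), 'effort': array([ 1.17806318e-03, -3.93681693e+01, -3.70181715e+01,  2.27223637e-05,
        6.91837791e-03,  3.28148303e-06]), 'tool_pos': array([0.25277878, 0.57108029, 0.30267816]), 'tool_rot': array([-6.49803099e-01, -3.07299768e+00,  2.99126120e-03]), 'contact_force': array([-0.51953963, -0.60445579, -0.24511925]), 'wrist_torque': array([ 0.01347814,  0.02198909, -0.02209235]), 'opening': 0.0853125902785924}
side [0.27984567 1.01669229 0.81143416] [ 0.19794659 -0.7922235  -0.57723399] 433.4004396026182
top [0.34635237 0.07476883 1.59942021] [ 0.10140808  0.00645661 -0.99482396] 425.47278225800216
wrist [0.18589184 0.60092131 0.37230463] [ 0.26044736 -0.11690159 -0.95838468] 326.11398702677457
```

View pics/top0.png

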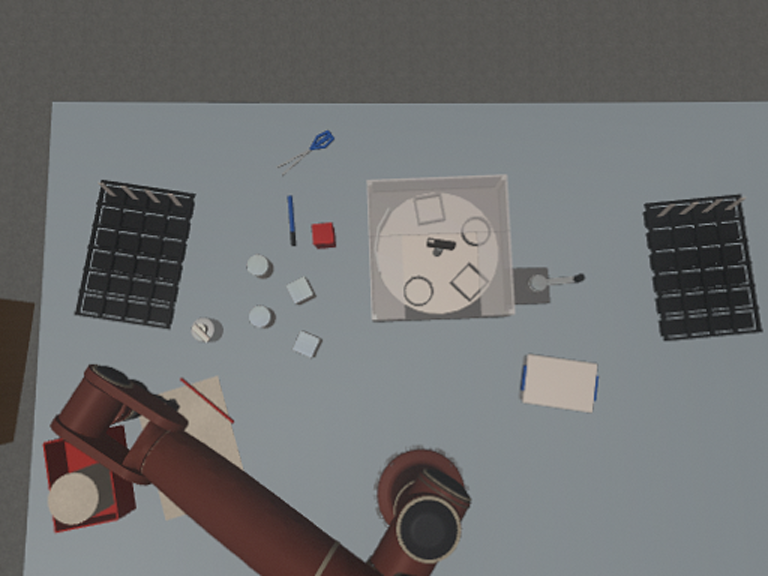

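View pics/side0.png

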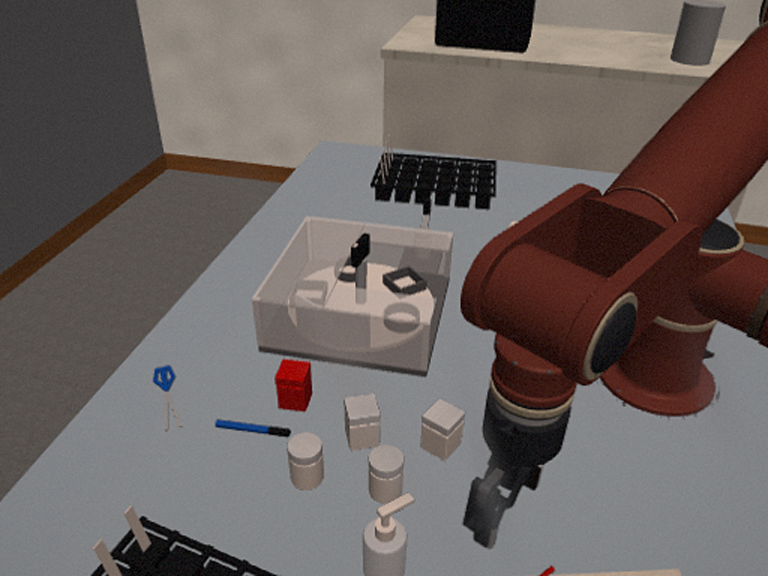

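The top view shows four jars: round lids at (259,266) and (261,316), square lids at (300,290) and (307,343), all in 1.5x pixels. The red look-alike is at (323,235), the knob at (440,243) and the lock grip at (578,278). The panel is on the left, so the carousel is at about -90°.

Run:
```python
from h import *
import pickle
c=pickle.load(open("top0.pkl","rb")); im=c["im"]
save(c,"crop1.png",(236,110,396,225),5)
hsv=cv2.cvtColor(im,cv2.COLOR_RGB2HSV)
# jar lids
roi=np.zeros(im.shape[:2],np.uint8); roi[160:245,155:225]=1
bg=np.median(im[160:245,155:225].reshape(-1,3),0); print(bg)
m=((np.abs(im.astype(int)-bg).sum(2)>45)&(roi>0)&(hsv[...,1]<140)).astype(np.uint8)
n,l,s,ce=cv2.connectedComponentsWithStats(m)
for i in range(1,n):
    if s[i,4]>60: 
        r=cv2.minAreaRect(np.argwhere(l==i)[:,::-1].astype(np.float32))
        print(s[i],ce[i],onz(c,ce[i],.075)[0],r)
for nme,uv,z in [("knob",(440/1.5,243/1.5),.18),("grip",(578/1.5,278/1.5),.12),("sanit",(203/1.5,330/1.5),.12),("piv",(538/1.5,283/1.5),.09)]:
    print(nme,onz(c,uv,z))
k=(im.max(2)<45);k[:150]=0;k[:,:270]=0;k[:, 310:]=0;k[180:]=0
ys,xs=np.nonzero(k);P=onz(c,np.c_[xs,ys],.18);mu=P.mean(0);w,v=np.linalg.eigh(np.cov(P[:,:2].T));print("knob",len(xs),mu,v[:,1],np.degrees(np.arctan2(v[1,1],v[0,1])))
```

```text
[133. 140. 143.]
[164 169  19  17 211] [173.2464455  177.44549763] [0.54586821 0.39023116 0.075     ] ((173.25001525878906, 177.75001525878906), (16.970561981201172, 14.849242210388184), 45.0)
[191 184  20  20 240] [200.6    193.5875] [0.48754472 0.29049985 0.075     ] ((200.60000610351562, 193.70001220703125), (16.099689483642578, 14.758049964904785), 63.43495178222656)
[166 204  18  15 202] [174.63366337 211.03465347] [0.42454363 0.38243765 0.075     ] ((174.5, 211.0), (14.0, 17.0), 90.0)
[195 220  20  19 225] [204.52888889 228.92444444] [0.36095659 0.27432141 0.075     ] ((204.51031494140625, 228.726806640625), (16.753211975097656, 14.722519874572754), 23.96249008178711)
knob [[ 0.58558141 -0.03559467  0.18      ]]
grip [[ 0.51385711 -0.35979756  0.12      ]]
sanit [[0.39088557 0.50866736 0.12      ]]
piv [[ 0.50512267 -0.27409444  0.09      ]]
knob 5 [ 0.57807322 -0.0324047   0.18      ] [0.16929737 0.98556502] 80.25303067996944
```

View pics/crop1.png

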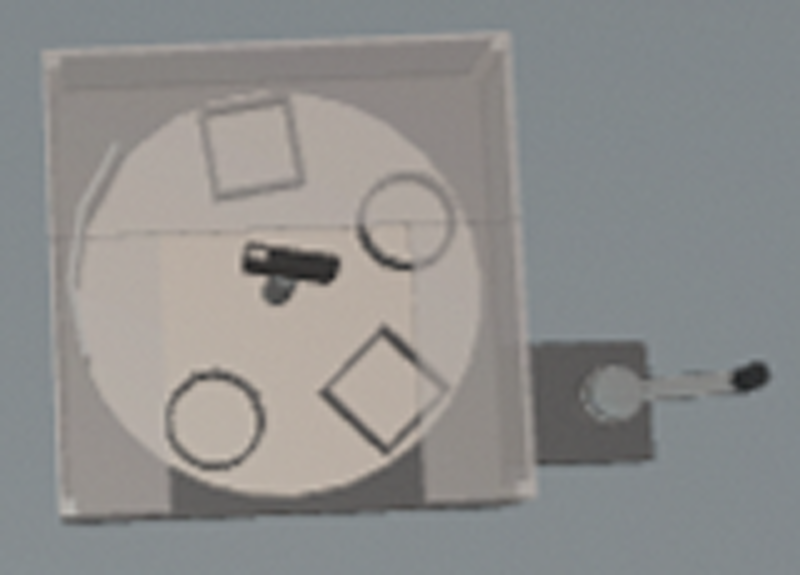

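The crop shows, in crop pixels:
- **Bays:** round_bay1 (215,420), square_bay1 (384,390), round_bay2 (407,222), square_bay2 (252,147).
- **Disc:** centre about (279,294).
- **Roof corners:** about (42,50), (508,33), (536,492), (62,515).
- **Lock:** pivot (614,392), grip top (758,375).
- **Knob:** its top runs from (245,250) to (338,266).

```bash
cat >> h.py <<'E'
def jawang(o): 
    y=Ro.from_rotvec(o["tool_rot"]).as_matrix()[:,1]; return np.degrees(np.arctan2(y[1],y[0]))
def go(x,y,z,jaw):
    "shift (mm) and yaw turn (deg) to TCP x,y,z with jaw axis at angle jaw (mod 180), kept pointing down"
    o=monitor.get_obs();p=np.array(o["tool_pos"]);a=jawang(o)
    d=(jaw-a+90)%180-90
    Rt=Ro.from_euler('z',a+d,degrees=True)*Ro.from_matrix(np.array([[0,1,0],[1,0,0],[0,0,-1]]).T)
    w=None
    R0=Ro.from_rotvec(o["tool_rot"])
    # target: y axis at angle a+d, z down
    th=np.radians(a+d);yv=np.array([np.cos(th),np.sin(th),0]);zv=np.array([0,0,-1.]);xv=np.cross(yv,zv)
    w=np.degrees((Ro.from_matrix(np.c_[xv,yv,zv])*R0.inv()).as_rotvec())
    print("t=%.1f shift mm"%o["t"],((np.array([x,y,z])-p)*1e3).round(1),"turn",w.round(1),"q6 %.2f"%o["q"][5],"F",np.round(o["contact_force"],1),"open %.4f"%o["opening"])
E
sed -i '/Rt=Ro.from_euler/d;/w=None/d' h.py
python3 - <<'E'
from h import *
import pickle
from scipy.optimize import least_squares
c=pickle.load(open("top0.pkl","rb"))
px=lambda l:np.array(l)/5.+[236,110]-0.4
B=onz(c,px([(215,420),(384,390),(407,222),(252,147)]),.058)[:,:2]
def pts(p): 
    a=np.pi+p[2]+np.radians([72,144,216,288]); return p[:2]+.108*np.c_[np.cos(a),np.sin(a)]
r=least_squares(lambda p:(pts(p)-B).ravel(),[.55,-.03,-1.5]);print("axis",r.x[:2],"theta",np.degrees(r.x[2]),"res mm",(r.fun*1e3).round(1))
print("disc",onz(c,px((279,294)),.034))
C=onz(c,px([(42,50),(508,33),(536,492),(62,515)]),.128);print("roof",C,C.mean(0))
print("sides",np.linalg.norm(C-np.roll(C,-1,0),axis=1),"yaw",[np.degrees(np.arctan2(v[1],v[0])) for v in (C[0]-C[3],C[1]-C[2])], np.degrees(np.arctan2(*(-(C[0]-C[1])[:2]*[1,-1]))))
K=onz(c,px([(245,250),(338,266)]),.18);print("knob",K,K.mean(0),np.degrees(np.arctan2(*(K[0]-K[1])[1::-1])),np.linalg.norm(K[0]-K[1]))
print("grip",onz(c,px((760,370)),.12),"piv",onz(c,px((614,392)),.09))
go(.4,.35,.3,66)
E
```

```text
axis [ 0.5861204 -0.0370776] theta -97.9736199085118 res mm [-0.7  1.1 -0.9 -0.9  0.9 -0.5  0.7  0.2]
disc [[ 0.58612443 -0.03964764  0.034     ]]
roof [[ 0.74555457  0.13383154  0.128     ]
 [ 0.75798333 -0.19498874  0.128     ]
 [ 0.43387894 -0.20935484  0.128     ]
 [ 0.41701684  0.11795921  0.128     ]] [ 0.58860842 -0.03813821  0.128     ]
sides [0.32905508 0.32442263 0.32774811 0.32892092] yaw [np.float64(2.7659249371813126), np.float64(2.5380051412252445)] 2.1646381105086734
knob [[ 0.59372755 -0.00618158  0.18      ]
 [ 0.58290614 -0.06881309  0.18      ]] [ 0.58831684 -0.03749733  0.18      ] 80.19727869415522 0.06355949376125465
grip [[ 0.519951   -0.36780172  0.12      ]] piv [[ 0.50750446 -0.27320044  0.09      ]]
t=0.1 shift mm [ 147.2 -221.2   -2.9] turn [ 0.1 -0.  -0.1] q6 -0.12 F [ 0.2  0.8 -0.5] open 0.0853
```

```bash
python3 -c "
from h import *
go(.5875,-.038,.3,-9)"
```

```text
t=0.1 shift mm [ 334.7 -609.2   -2.9] turn [  0.   -0.1 -75.1] q6 -0.12 F [ 0.2  0.8 -0.5] open 0.0853
```

Request:
{"method": "arm_command", "body": {"rows": "30 -55 0 0 0 -7;60 -110 0 0 0 -14;90 -165 0 0 0 -21;120 -220 0 0 0 -28;150 -275 0 0 0 -35;180 -330 0 0 0 -42;210 -385 0 0 0 -49;240 -440 0 0 0 -56;270 -495 0 0 0 -63;300 -550 0 0 0 -70;335 -609 0 0 0 -75;335 -609 0 0 0 -75", "jaw": 0.7}}

```text
t: 1.65
tool_pos: [0.5887, -0.0411, 0.3022]
tool_rot: [-2.39, -2.036, 0.003]
contact_force: [-0.5, 1.1, -0.3]
opening: 0.0598
```

```bash
python3 -c "
from h import *
go(.5875,-.038,.3,-9)
c=cam('wrist');save(c,'w1.png',s=1.5)
print(proj(c,[[.5875,-.038,.18],[.4786,-.0427,.034]])*1.5)
print(monitor.get_obs()['q'].round(2))"
```

```text
t=1.6 shift mm [-1.2  3.1 -2.2] turn [-0.  -0.2  0.1] q6 -0.04 F [-0.5  1.1 -0.3] open 0.0598
[[382.32724377 314.20069805]
 [234.78161354 272.76016318]]
[-0.19 -0.03  1.7  -0.    1.48 -0.04]
```

View pics/w1.png

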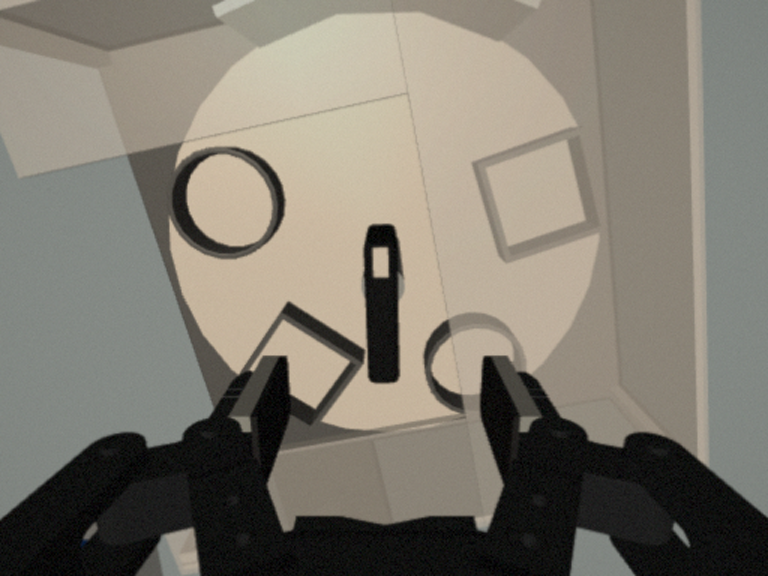

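The wrist view shows the bar centred and vertical between the fingers at (382,303). I'll descend and grip.

Request:
{"method": "arm_command", "body": {"rows": "-1 3 -30 0 0 0;-1 3 -60 0 0 0;-1 3 -80 0 0 0;-1 3 -88 0 0 0;-1 3 -88 0 0 0"}}

```text
t: 2.33
tool_pos: [0.5874, -0.0367, 0.2142]
tool_rot: [-2.387, -2.039, 0.003]
contact_force: [0.6, -0.1, 0.2]
opening: 0.0598
```

Request:
{"method": "arm_command", "body": {"rows": "0 0 0 0 0 0;0 0 0 0 0 0;0 0 0 0 0 0;0 0 0 0 0 0;0 0 0 0 0 5;0 0 0 0 0 10;0 0 0 0 0 16;0 0 0 0 0 22;0 0 0 0 0 27;0 0 0 0 0 29;0 0 0 0 0 29;0 0 0 0 0 29", "jaw": 0, "squeeze": 40}}

```text
t: 3.82
tool_pos: [0.5867, -0.0369, 0.2153]
tool_rot: [-1.8, -2.571, 0.006]
contact_force: [-7.8, -0.4, 7.1]
opening: 0.0132
```

```bash
python3 -c "
from h import *
o=monitor.get_obs();print(jawang(o),o['tool_pos'],o['contact_force'],o['opening'],o['q'][5])"
```

```text
20.009182533340436 [ 0.58674337 -0.03691775  0.21530534] [-7.80534332 -0.39460811  7.06414385] 0.013231217423093692 -0.5372040704318397
```

Request:
{"method": "arm_command", "body": {"rows": "0 0 0 0 0 0;0 0 0 0 0 0;0 0 30 0 0 0;0 0 70 0 0 0;0 0 110 0 0 0;-20 50 135 0 0 6;-40 105 135 0 0 13;-65 165 135 0 0 20;-90 225 135 0 0 27;-115 285 135 0 0 34;-140 340 135 0 0 40;-146 367 135 0 0 46", "jaw": 0.7}}

```text
t: 5.32
tool_pos: [0.439, 0.3325, 0.3502]
tool_rot: [-0.643, -3.074, 0.007]
contact_force: [-0.3, -1.0, -0.1]
opening: 0.0596
```

Request:
{"method": "arm_command", "body": {"rows": "0 0 0 0 0 0;0 0 0 0 0 0"}}

```text
t: 5.58
tool_pos: [0.4392, 0.3321, 0.3498]
tool_rot: [-0.644, -3.073, 0.008]
contact_force: [-0.2, -0.1, 0.6]
opening: 0.0599
```

```bash
python3 -c "
from h import *
import pickle
c=cam('wrist');save(c,'w2.png',s=1.5);pickle.dump(c,open('w2.pkl','wb'))
print(monitor.get_obs()['tool_pos'])
J=[[.546,.390,.075],[.4875,.2905,.075],[.4245,.3824,.075],[.361,.274,.075]]
print((proj(c,J)*1.5).round())
t=cam('top');save(t,'t2.png',s=1.5)
for j in J: print(t['im'][tuple(proj(t,j)[0].astype(int)[::-1])])"
```

```text
[0.43942135 0.33170819 0.34992156]
[[512. 342.]
 [361. 325.]
 [444. 198.]
 [264. 177.]]
[42 42 44]
[164 173 173]
[71 74 76]
[167 174 179]
```

View pics/w2.png

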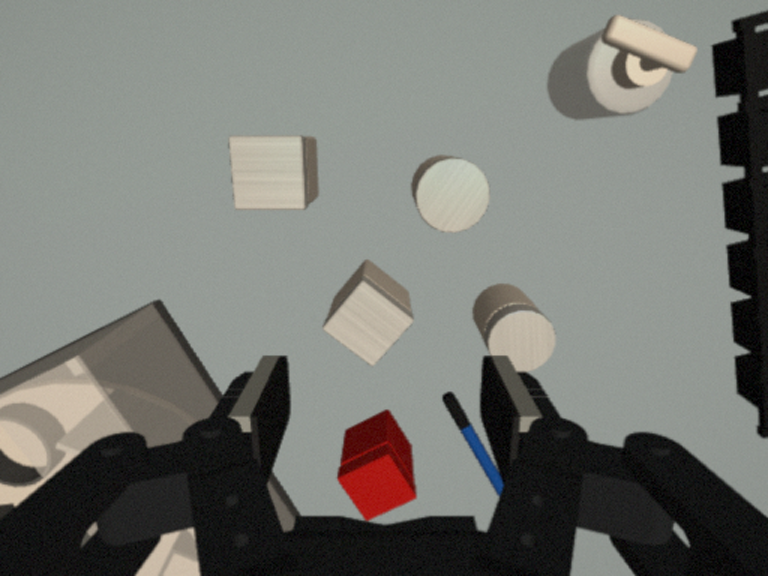

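View pics/t2.png

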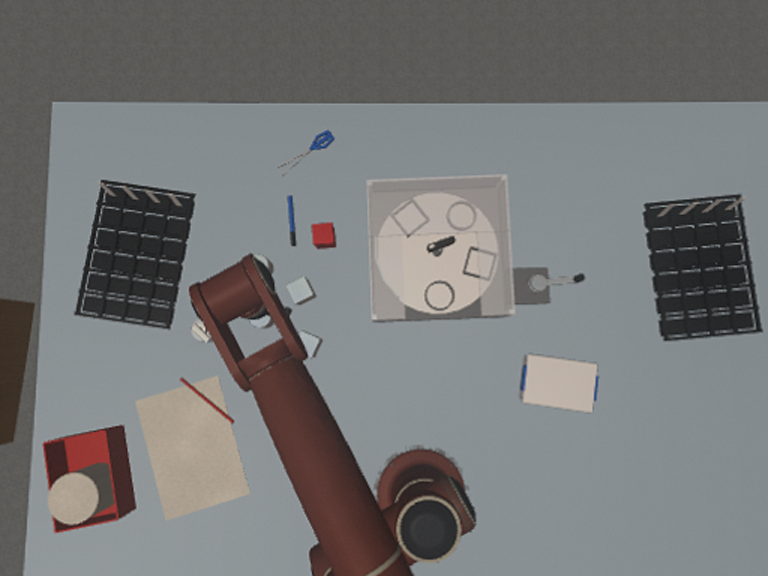

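The wrist view shows the round lids at about (521,338) and (452,195), and the square lids at about (368,324) and (268,172). The top view shows round_bay1 at the front, at (440,295).

Run:
```python
from h import *
import pickle
c=pickle.load(open("w2.pkl","rb"))
p=lambda l:(np.array(l,float)+.5)/1.5-.5
print("rounds",onz(c,p([(521,338),(452,195)]),.075)[:,:2].round(4))
for q in ([(324,325),(367,285),(413,322),(373,364)],[(230,136),(303,136),(305,208),(236,208)]):
    Q=onz(c,p(q),.075)[:,:2];E=np.roll(Q,-1,0)-Q
    print("sq",Q.mean(0).round(4),np.linalg.norm(E,axis=1).round(3),(np.degrees(np.arctan2(E[:,1],E[:,0]))%90).round(1))
go(.546,.392,.2,66)
```

```text
rounds [[0.5455 0.3969]
 [0.4245 0.3883]]
sq [0.4894 0.2959] [0.045 0.045 0.046 0.049] [20.2 26.1 25.2 25.1]
sq [0.3596 0.2781] [0.049 0.048 0.049 0.049] [66.2 65.3 66.3 66.2]
t=5.7 shift mm [ 106.4   60.5 -150. ] turn [ 0.3 -0.1 -0.2] q6 -0.64 F [ 0.6 -0.5 -0.3] open 0.0597
```

Request:
{"method": "arm_command", "body": {"rows": "40 25 -30 0 0 0;80 50 -60 0 0 0;106 64 -100 0 0 0;106 64 -145 0 0 0;106 64 -180 0 0 0;106 64 -215 0 0 0;106 64 -235 0 0 0;106 64 -244 0 0 0;106 64 -244 0 0 0", "jaw": 0.9}}

```text
t: 6.8
tool_pos: [0.546, 0.3953, 0.1063]
tool_rot: [-0.647, -3.073, 0.007]
contact_force: [0.5, -0.5, 0.0]
opening: 0.0768
```

Request:
{"method": "arm_command", "body": {"rows": "0 0 0 0 0 0;0 0 0 0 0 0;0 0 0 0 0 0;0 0 0 0 0 0;0 0 0 0 0 0", "jaw": 0, "squeeze": 35}}

```text
t: 7.42
tool_pos: [0.5471, 0.396, 0.1085]
tool_rot: [0.647, 3.073, -0.004]
contact_force: [-1.2, 0.1, 6.3]
opening: 0.0512
```

```bash
python3 -c "
from h import *
print(monitor.get_obs()['tool_pos'])
go(.4786,-.0427,.24,92.5)"
```

```text
[0.54709434 0.39598847 0.10853743]
t=7.4 shift mm [ -68.5 -438.7  131.5] turn [ 0.1  0.1 26.3] q6 -0.64 F [-1.2  0.1  6.3] open 0.0512
```

Request:
{"method": "arm_command", "body": {"rows": "0 0 40 0 0 0;0 0 90 0 0 0;-5 -30 140 0 0 2;-12 -80 180 0 0 5;-20 -135 190 0 0 8;-28 -190 190 0 0 11;-36 -245 190 0 0 14;-44 -300 190 0 0 17;-52 -350 190 0 0 20;-60 -400 190 0 0 23;-68 -438 190 0 0 26;-68 -438 190 0 0 26"}}

```text
t: 8.93
tool_pos: [0.4783, -0.0438, 0.2981]
tool_rot: [-0.054, 3.14, -0.003]
contact_force: [-0.4, 0.2, -1.1]
opening: 0.051
```

```bash
python3 -c "
from h import *
go(.4786,-.0427,.1425,92.5)
c=cam('top');save(c,'t3.png',(236,110,396,225),5)
c=cam('wrist');save(c,'w3.png')"
```

```text
t=8.9 shift mm [   0.3    1.1 -155.6] turn [0.1 0.1 0.5] q6 -1.85 F [-0.4  0.2 -1.1] open 0.0510
```

View pics/w3.png

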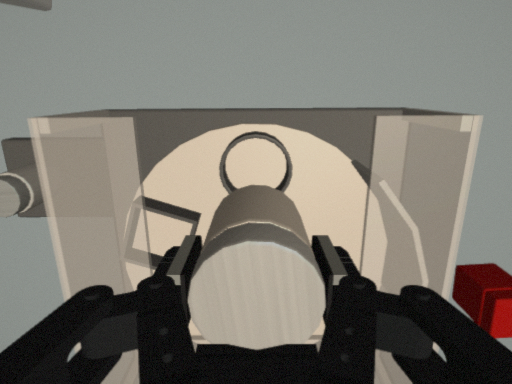

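The jar is held centred. The front fence ring is at about (256,165), so I'll check its position.

```bash
python3 -c "
from h import *
c=cam('wrist')
print(onz(c,[(220,166),(292,166),(256,131),(256,166)],.058).round(4))
print(proj(c,[.4786,-.0427,.058]))"
```

```text
[[ 0.4758 -0.0772  0.058 ]
 [ 0.4732 -0.0074  0.058 ]
 [ 0.4409 -0.0435  0.058 ]
 [ 0.4745 -0.0423  0.058 ]]
[[255.39956656 170.0835654 ]]
```

Request:
{"method": "arm_command", "body": {"rows": "0 1 -40 0 0 0;0 1 -80 0 0 0;0 1 -110 0 0 0;0 1 -130 0 0 0;0 1 -143 0 0 0;0 1 -152 0 0 0;0 1 -155 0 0 0;0 1 -155 0 0 0"}}

```text
t: 10.07
tool_pos: [0.4793, -0.0404, 0.1437]
tool_rot: [-0.061, 3.139, -0.002]
contact_force: [-0.2, -0.2, -1.1]
opening: 0.0513
```

Request:
{"method": "arm_command", "body": {"rows": "0 0 0 0 0 0;0 0 0 0 0 0;0 0 0 0 0 0;0 0 20 0 0 0;0 0 60 0 0 0;0 0 110 0 0 0;0 0 155 0 0 0;0 0 155 0 0 0", "jaw": 0.8}}

```text
t: 11.08
tool_pos: [0.4812, -0.0409, 0.3041]
tool_rot: [-0.061, 3.129, -0.006]
contact_force: [-0.5, -0.1, -0.6]
opening: 0.0684
```

```bash
python3 -c "
from h import *
go(.5875,-.038,.214,20)
c=cam('wrist');save(c,'w4.png')
print(proj(c,[[.4786,-.0427,.109]]))"
```

```text
t=11.1 shift mm [106.3   2.9 -90.1] turn [  0.6   0.4 -72.2] q6 -1.85 F [-0.5 -0.1 -0.6] open 0.0684
[[254.84017847 177.40017151]]
```

View pics/w4.png

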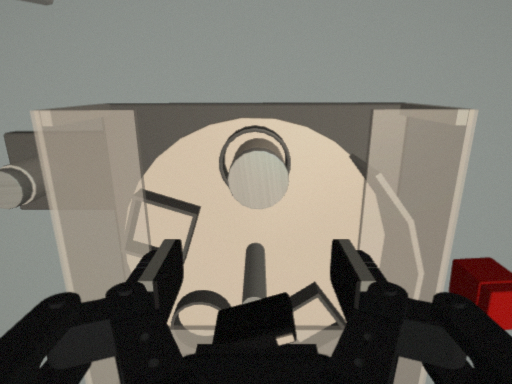

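Request:
{"method": "arm_command", "body": {"rows": "15 0 0 0 0 -9;30 1 0 0 0 -18;45 1 0 0 0 -27;60 2 0 0 0 -36;75 2 0 0 0 -45;90 3 0 0 0 -54;106 3 0 0 0 -63;106 3 0 1 0 -72;106 3 -30 1 0 -72;106 3 -60 1 0 -72;106 3 -90 1 0 -72;106 3 -90 1 0 -72"}}

```text
t: 12.62
tool_pos: [0.5834, -0.0372, 0.2058]
tool_rot: [-1.794, -2.573, -0.01]
contact_force: [-0.1, 0.0, 0.7]
opening: 0.0683
```

Request:
{"method": "arm_command", "body": {"rows": "0 0 0 0 0 0;0 0 0 0 0 0;0 0 0 0 0 0;0 0 0 0 0 0;0 0 0 0 0 -8;0 0 0 0 0 -16;0 0 0 0 0 -24;0 0 0 0 0 -32;0 0 0 0 0 -40;0 0 0 0 0 -48;0 0 0 0 0 -56;0 0 0 0 0 -62", "jaw": 0, "squeeze": 40}}

```text
t: 14.12
tool_pos: [0.5884, -0.0372, 0.2088]
tool_rot: [2.863, 1.276, 0.035]
contact_force: [22.3, -1.7, -7.8]
opening: 0.0137
```

```bash
python3 -c "
from h import *
go(.5875,-.038,.214,-51.5)"
```

```text
t=14.1 shift mm [-0.9 -0.8  5.2] turn [-0.1  1.3 -9.5] q6 0.54 F [22.3 -1.7 -7.8] open 0.0137
```

Request:
{"method": "arm_command", "body": {"rows": "-1 0 0 0 1 -5;-1 0 0 0 1 -9.5;-1 0 0 0 1 -9.5;-1 0 0 0 1 -9.5"}}

```text
t: 14.62
tool_pos: [0.5893, -0.0375, 0.2088]
tool_rot: [2.963, 1.034, 0.02]
contact_force: [12.5, -1.9, -10.5]
opening: 0.0135
```

```bash
python3 -c "
from h import *
go(.43,.33,.35,66)"
```

```text
t=14.6 shift mm [-159.3  367.5  141.2] turn [  0.4   0.7 -62.5] q6 0.71 F [ 12.5  -1.9 -10.5] open 0.0135
```

Request:
{"method": "arm_command", "body": {"rows": "0 0 0 0 0 0;0 0 0 0 0 0;0 0 30 0 0 0;0 0 70 0 0 0;0 0 100 0 0 0;-15 45 130 0 0 0;-30 90 130 0 0 0", "jaw": 0.9}}

```text
t: 15.5
tool_pos: [0.56, 0.0531, 0.3434]
tool_rot: [2.961, 1.031, 0.03]
contact_force: [1.1, -0.1, 0.0]
opening: 0.0771
```

```bash
cat >> h.py <<'E'
def jars():
    c=cam("top");im=c["im"];hsv=cv2.cvtColor(im,cv2.COLOR_RGB2HSV)
    m=((np.abs(im.astype(int)-[133,140,143]).sum(2)>45)&(hsv[...,1]<140)).astype(np.uint8)
    m[:155]=0;m[250:]=0;m[:,:150]=0;m[:,235:]=0
    n,l,s,ce=cv2.connectedComponentsWithStats(m)
    for i in range(1,n):
        if s[i,4]>60: print("jar?",s[i],onz(c,ce[i],.075)[0].round(4))
    return c
E
python3 -c "
from h import *
c=jars();save(c,'t5.png',(236,110,396,225),5)
go(.489,.295,.2,-65)"
```

```text
jar? [191 184  20  20 234] [0.4884 0.2909 0.075 ]
jar? [166 203  18  16 208] [0.4251 0.3831 0.075 ]
jar? [195 220  20  18 223] [0.3602 0.2743 0.075 ]
t=15.6 shift mm [ -68.9  237.2 -141.8] turn [ -0.2   1.  -13.7] q6 0.86 F [ 0.3  3.  -0.1] open 0.0770
```

Request:
{"method": "arm_command", "body": {"rows": "-15 50 -20 0 0 -3;-30 105 -40 0 0 -6;-45 160 -60 0 0 -9;-60 215 -90 0 1 -12;-68 238 -130 0 1 -14;-68 238 -170 0 1 -14;-68 238 -205 0 1 -14;-68 238 -228 0 1 -14;-68 238 -236 0 1 -14;-68 238 -236 0 1 -14"}}

```text
t: 16.8
tool_pos: [0.4899, 0.2957, 0.106]
tool_rot: [-3.066, -0.67, -0.0]
contact_force: [-0.1, -0.1, 0.4]
opening: 0.0767
```

```bash
python3 -c "
from h import *
go(.4895,.2955,.106,-65)"
```

```text
t=16.8 shift mm [-0.4 -0.2  0. ] turn [-0.2 -0.   0.3] q6 1.55 F [-0.1 -0.1  0.4] open 0.0767
```

Request:
{"method": "arm_command", "body": {"rows": "0 0 0 0 0 0;0 0 0 0 0 0;0 0 0 0 0 0;0 0 0 0 0 0;0 0 0 0 0 0", "jaw": 0, "squeeze": 35}}

```text
t: 17.42
tool_pos: [0.4911, 0.2962, 0.1079]
tool_rot: [-3.066, -0.671, -0.005]
contact_force: [-0.2, -0.7, 6.1]
opening: 0.05
```

```bash
python3 -c "
from h import *
print(monitor.get_obs()['tool_pos'])
go(.4786,-.0427,.3,-87.5)"
```

```text
[0.49109534 0.29617215 0.10785154]
t=17.4 shift mm [ -12.5 -338.9  192.1] turn [ -0.2   0.2 -22.2] q6 1.55 F [-0.2 -0.7  6.1] open 0.0500
```

Request:
{"method": "arm_command", "body": {"rows": "0 0 45 0 0 0;0 0 100 0 0 0;-1 -30 150 0 0 -2;-3 -80 185 0 0 -5;-5 -135 192 0 0 -8;-7 -190 192 0 0 -12;-9 -245 192 0 0 -16;-11 -300 192 0 0 -20;-12 -339 192 0 0 -22;-12 -339 192 0 0 -22;-12 -339 192 0 0 -22"}}

```text
t: 18.8
tool_pos: [0.4788, -0.0424, 0.2993]
tool_rot: [-3.137, -0.073, -0.005]
contact_force: [0.4, 0.1, -1.5]
opening: 0.0496
```

```bash
python3 -c "
from h import *
c=cam('wrist');save(c,'w6.png',s=1.5)
print(proj(c,[[.4786,-.0427,.058]])*1.5)
go(.4786,-.0427,.142,-87.5)"
```

```text
[[386.85539483 255.81629351]]
t=18.9 shift mm [  -0.3   -0.7 -157.4] turn [-0.2  0.2 -0.2] q6 1.28 F [ 0.2  0.4 -1.7] open 0.0498
```

View pics/w6.png

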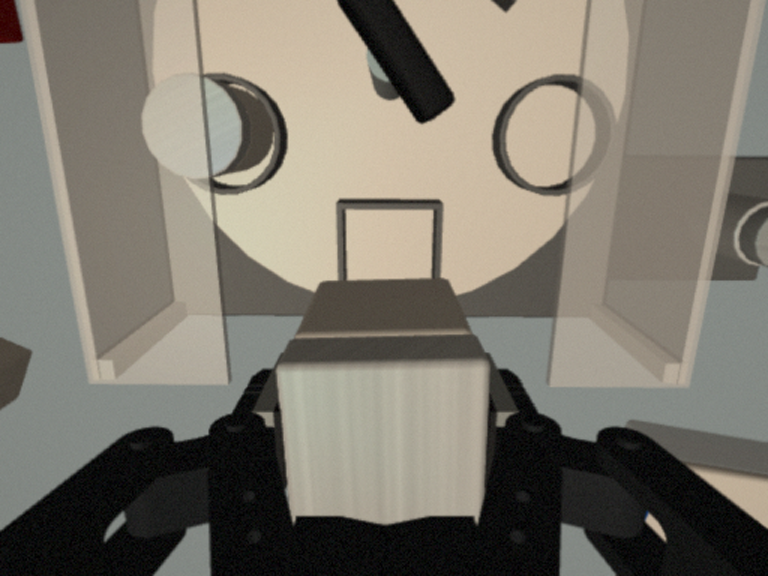

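The jar is held square to bay square_bay1, whose fence is at (338–442, 200 and below). Its lid top corners are about (280,365), (487,362), (476,522) and (293,518).

```bash
python3 -c "
from h import *
c=cam('wrist')
p=lambda l:(np.array(l,float)+.5)/1.5-.5
Q=onz(c,p([(280,365),(487,362),(476,522),(293,518)]),.2664);print(Q.round(4),Q.mean(0))
print(onz(c,p([(338,201),(442,201),(338,275),(442,275)]),.058).round(4))"
```

```text
[[ 0.5002 -0.0164  0.2664]
 [ 0.5033 -0.0639  0.2664]
 [ 0.4585 -0.066   0.2664]
 [ 0.4574 -0.0191  0.2664]] [ 0.47985744 -0.04136575  0.2664    ]
[[ 0.5128 -0.0096  0.058 ]
 [ 0.5159 -0.0752  0.058 ]
 [ 0.4643 -0.0106  0.058 ]
 [ 0.4677 -0.0791  0.058 ]]
```

Request:
{"method": "arm_command", "body": {"rows": "0 -1 -40 0 0 0;0 -1 -80 0 0 0;0 -1 -110 0 0 0;0 -1 -130 0 0 0;0 -1 -143 0 0 0;0 -1 -152 0 0 0;0 -1 -157 0 0 0;0 -1 -157 0 0 0"}}

```text
t: 19.9
tool_pos: [0.4791, -0.0428, 0.1427]
tool_rot: [-3.137, -0.076, -0.006]
contact_force: [-0.2, -0.1, -1.7]
opening: 0.0497
```

Request:
{"method": "arm_command", "body": {"rows": "0 0 0 0 0 0;0 0 0 0 0 0;0 0 0 0 0 0;0 0 20 0 0 0;0 0 60 0 0 0;0 0 110 0 0 0;0 0 155 0 0 0;0 0 155 0 0 0", "jaw": 0.8}}

```text
t: 20.9
tool_pos: [0.481, -0.0433, 0.3032]
tool_rot: [-3.14, -0.076, -0.02]
contact_force: [0.6, 0.4, -0.3]
opening: 0.0687
```

```bash
python3 -c "
from h import *
c=cam('wrist');save(c,'w7.png')
print(proj(c,[[.4786,-.0427,.109]]))
go(.5875,-.038,.3,-52)
c=jars()"
```

```text
[[256.04343074 187.96105541]]
t=20.9 shift mm [ 1.075e+02  5.000e+00 -1.000e-01] turn [-0.3  0.4 35.2] q6 1.28 F [-0.3  0.1 -0.6] open 0.0682
jar? [166 203  18  16 206] [0.4253 0.3831 0.075 ]
jar? [195 220  20  19 218] [0.3603 0.2741 0.075 ]
```

View pics/w7.png

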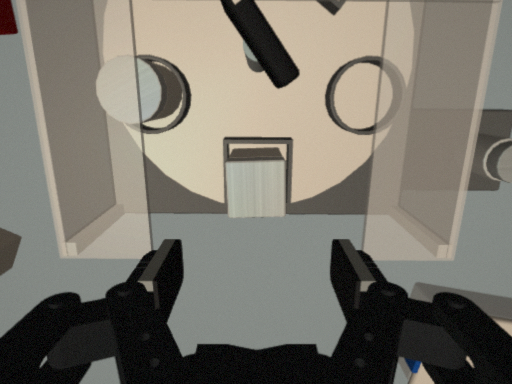

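Request:
{"method": "arm_command", "body": {"rows": "20 1 0 0 0 8;40 2 0 0 0 16;60 3 0 0 0 24;80 4 0 0 0 32;107 5 0 0 0 35;107 5 0 0 0 35;107 5 -30 0 0 35;107 5 -60 0 0 35;107 5 -80 0 0 35;107 5 -88 0 0 35;107 5 -88 0 0 35"}}

```text
t: 22.38
tool_pos: [0.5859, -0.0378, 0.2097]
tool_rot: [-2.968, -1.015, -0.004]
contact_force: [-0.2, -0.7, 0.6]
opening: 0.0683
```

Request:
{"method": "arm_command", "body": {"rows": "0 0 0 0 0 0;0 0 0 0 0 0;0 0 0 0 0 0;0 0 0 0 0 0;0 0 0 0 0 -8;0 0 0 0 0 -16;0 0 0 0 0 -24;0 0 0 0 0 -32;0 0 0 0 0 -40;0 0 0 0 0 -48;0 0 0 0 0 -56;0 0 0 0 0 -62", "jaw": 0, "squeeze": 40}}

```text
t: 23.88
tool_pos: [0.5872, -0.0395, 0.2108]
tool_rot: [3.07, -0.665, 0.015]
contact_force: [5.1, -6.2, -1.4]
opening: 0.0135
```

```bash
python3 -c "
from h import *
go(.5875,-.038,.214,-123.5)"
```

```text
t=23.9 shift mm [0.3 1.5 3.2] turn [ 0.2  0.5 -9.1] q6 1.80 F [ 5.1 -6.2 -1.4] open 0.0135
```

Request:
{"method": "arm_command", "body": {"rows": "0 1 0 0 0 -5;0 1 0 0 0 -9;0 1 0 0 0 -9;0 1 0 0 0 -9;0 1 0 0 0 -9"}}

```text
t: 24.5
tool_pos: [0.5873, -0.0394, 0.2108]
tool_rot: [3.006, -0.902, 0.016]
contact_force: [1.5, -4.9, -1.3]
opening: 0.0136
```

Request:
{"method": "arm_command", "body": {"rows": "0 0 0 0 0 0;0 0 0 0 0 0;0 0 30 0 0 0;0 0 70 0 0 0;0 0 100 0 0 0;-15 45 130 0 0 0;-30 90 130 0 0 0", "jaw": 0.9}}

```text
t: 25.38
tool_pos: [0.558, 0.0516, 0.3451]
tool_rot: [3.008, -0.904, 0.026]
contact_force: [0.7, -0.3, 0.4]
opening: 0.077
```

```bash
python3 -c "
from h import *
print(jawang(monitor.get_obs()))
jars()
go(.425,.3875,.106,-110)"
```

```text
-123.45047322753003
jar? [166 203  18  16 207] [0.4252 0.3831 0.075 ]
jar? [195 220  20  18 224] [0.3601 0.2743 0.075 ]
t=25.4 shift mm [-130.9  331.3 -237.4] turn [-0.   0.7 13.2] q6 2.12 F [-0.4  3.3 -0.7] open 0.0766
```

Request:
{"method": "arm_command", "body": {"rows": "-20 50 0 0 0 4;-40 100 0 0 0 8;-60 150 0 0 0 12;-80 200 -20 0 0 16;-100 250 -50 0 0 20;-120 305 -90 0 0 24;-131 332 -140 0 0 28;-131 332 -180 0 0 28;-131 332 -212 0 0 28;-131 332 -232 0 0 28;-131 332 -238 0 0 28;-131 332 -238 0 0 28"}}

```text
t: 26.92
tool_pos: [0.4255, 0.3884, 0.1062]
tool_rot: [-3.133, 0.142, -0.018]
contact_force: [-0.5, 0.3, 0.4]
opening: 0.0768
```

Request:
{"method": "arm_command", "body": {"rows": "0 0 0 0 0 0;0 0 0 0 0 0;0 0 0 0 0 0;0 0 0 0 0 0;0 0 0 0 0 0", "jaw": 0, "squeeze": 35}}

```text
t: 27.55
tool_pos: [0.4266, 0.389, 0.1082]
tool_rot: [-3.131, 0.142, -0.023]
contact_force: [0.9, -0.3, 6.3]
opening: 0.0515
```

```bash
python3 -c "
from h import *
print(monitor.get_obs()['tool_pos'])
go(.4786,-.0427,.3,-87.5)"
```

```text
[0.42663058 0.38903475 0.10821795]
t=27.6 shift mm [  52.  -431.7  191.8] turn [-0.4  0.8  7.7] q6 2.27 F [ 0.9 -0.3  6.3] open 0.0515
```

Request:
{"method": "arm_command", "body": {"rows": "0 0 45 0 0 0;0 0 100 0 0 0;3 -30 150 0 0 0;9 -80 185 0 1 1;16 -135 192 0 1 2;22 -190 192 0 1 3;29 -245 192 0 1 4;35 -300 192 0 1 5;42 -350 192 0 1 6;48 -400 192 0 1 8;52 -432 192 0 1 8;52 -432 192 0 1 8"}}

```text
t: 29.05
tool_pos: [0.4784, -0.0446, 0.2998]
tool_rot: [-3.133, -0.071, 0.006]
contact_force: [0.2, 0.5, -1.4]
opening: 0.0515
```

```bash
python3 -c "
from h import *
c=cam('wrist');save(c,'w8.png')
print(proj(c,[[.4786,-.0427,.058],[.5146,-.0427,.058]]))
go(.4786,-.0427,.1425,-87.5)"
```

```text
[[256.74170825 168.30813601]
 [258.47900059 131.19694407]]
t=29.1 shift mm [   0.2    0.8 -157.3] turn [-0.5 -0.2 -0.2] q6 1.27 F [ 0.8  0.1 -1.6] open 0.0514
```

View pics/w8.png

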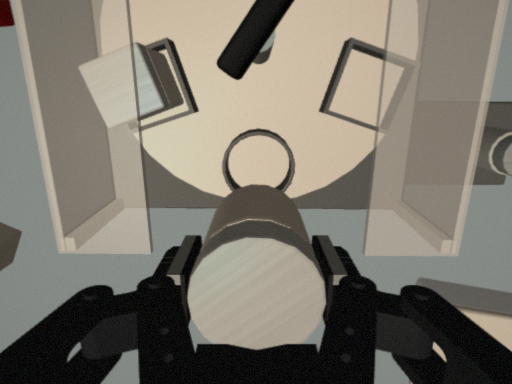

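The empty round ring is at (223–294, top 129), as expected. I'll lower the jar.

Request:
{"method": "arm_command", "body": {"rows": "0 0 -40 0 0 0;0 0 -80 0 0 0;0 0 -110 0 0 0;0 0 -130 0 0 0;0 0 -143 0 0 0;0 0 -152 0 0 0;0 0 -157 0 0 0;0 0 -157 0 0 0"}}

```text
t: 30.1
tool_pos: [0.4787, -0.0435, 0.1432]
tool_rot: [-3.132, -0.074, 0.005]
contact_force: [-0.1, 0.5, -1.5]
opening: 0.0512
```

Request:
{"method": "arm_command", "body": {"rows": "0 0 0 0 0 0;0 0 0 0 0 0;0 0 0 0 0 0;0 0 20 0 0 0;0 0 60 0 0 0;0 0 110 0 0 0;0 0 155 0 0 0;0 0 155 0 0 0", "jaw": 0.8}}

```text
t: 31.1
tool_pos: [0.4805, -0.0439, 0.3036]
tool_rot: [-3.135, -0.074, -0.009]
contact_force: [0.4, -0.5, 0.0]
opening: 0.068
```

```bash
python3 -c "
from h import *
c=cam('wrist');save(c,'w9.png')
print(proj(c,[[.4786,-.0427,.109]]))
go(.588,-.038,.3,56.5)
go(.588,-.038,.3,-123.5)
c=jars()"
```

```text
[[256.48349688 185.69756083]]
t=31.1 shift mm [108.5   5.7  -0.5] turn [ -0.4   0.2 -36.2] q6 1.27 F [ 0.2  1.3 -0.1] open 0.0683
t=31.1 shift mm [108.5   5.7  -0.5] turn [ -0.4   0.2 -36.2] q6 1.27 F [ 0.2  1.3 -0.1] open 0.0683
jar? [195 220  20  18 217] [0.3604 0.2742 0.075 ]
```

View pics/w9.png

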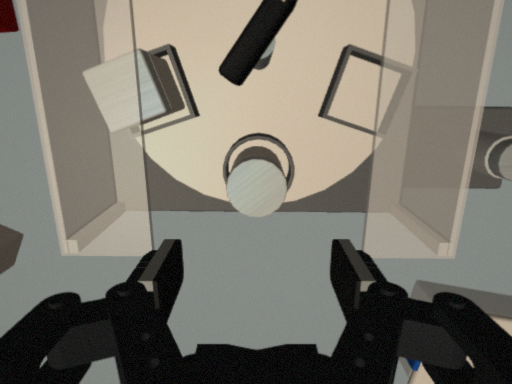

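Request:
{"method": "arm_command", "body": {"rows": "10 1 0 0 0 10;20 1 0 0 0 20;30 2 0 0 0 30;40 2 0 0 0 40;50 3 0 0 0 50;60 3 0 0 0 60;70 4 0 0 0 70;80 4 0 0 0 80;90 5 0 0 0 90;100 5 0 0 0 100;108 6 0 0 0 110;108 6 0 0 0 110"}}

```text
t: 32.7
tool_pos: [0.5861, -0.0373, 0.2958]
tool_rot: [-1.74, -2.608, 0.015]
contact_force: [0.2, -0.8, -0.0]
opening: 0.0682
```

```bash
python3 -c "
from h import *
go(.588,-.038,.213,56.5)"
```

```text
t=32.7 shift mm [  1.9  -0.7 -82.8] turn [ 0.4 -0.5 33.9] q6 -0.58 F [ 0.2 -0.8 -0. ] open 0.0682
```

Request:
{"method": "arm_command", "body": {"rows": "2 -1 0 0 0 10;2 -1 0 0 0 20;2 -1 0 0 0 30;2 -1 0 0 0 34;2 -1 -30 0 0 34;2 -1 -60 0 0 34;2 -1 -77 0 0 34;2 -1 -82 0 0 34;2 -1 -82 0 0 34"}}

```text
t: 33.83
tool_pos: [0.5883, -0.0384, 0.2141]
tool_rot: [-0.903, -3.006, 0.018]
contact_force: [0.1, 0.4, 1.0]
opening: 0.0681
```

Request:
{"method": "arm_command", "body": {"rows": "0 0 0 0 0 0;0 0 0 0 0 0;0 0 0 0 0 0;0 0 0 0 0 0;0 0 0 0 0 -8;0 0 0 0 0 -16;0 0 0 0 0 -24;0 0 0 0 0 -32;0 0 0 0 0 -40;0 0 0 0 0 -48;0 0 0 0 0 -56;0 0 0 0 0 -62", "jaw": 0, "squeeze": 40}}

```text
t: 35.33
tool_pos: [0.588, -0.0398, 0.215]
tool_rot: [-2.323, -2.105, 0.017]
contact_force: [-6.1, -5.2, 3.5]
opening: 0.0138
```

```bash
python3 -c "
from h import *
go(.588,-.038,.213,-15.5)"
```

```text
t=35.3 shift mm [ 0.   1.8 -2. ] turn [ 0.1 -0.7 -9.9] q6 -0.09 F [-6.1 -5.2  3.5] open 0.0138
```

Request:
{"method": "arm_command", "body": {"rows": "0 1 0 0 0 -5;0 1 0 0 0 -10;0 1 0 0 0 -10;0 1 0 0 0 -10;0 1 0 0 0 -10"}}

```text
t: 35.95
tool_pos: [0.5879, -0.0398, 0.215]
tool_rot: [-2.498, -1.896, 0.018]
contact_force: [-3.1, -5.8, -0.1]
opening: 0.0133
```

Request:
{"method": "arm_command", "body": {"rows": "0 0 0 0 0 0;0 0 0 0 0 0;0 0 30 0 0 0;0 0 70 0 0 0;0 0 100 0 0 8;-15 45 130 0 0 16;-30 90 130 0 0 24;-45 135 130 0 0 32;-60 180 130 0 0 40;-60 180 130 0 0 40", "jaw": 0.9}}

```text
t: 37.2
tool_pos: [0.5269, 0.1429, 0.3453]
tool_rot: [-1.694, -2.644, 0.018]
contact_force: [0.4, 0.0, -0.4]
opening: 0.077
```

```bash
python3 -c "
from h import *
jars()
go(.36,.278,.106,66)"
```

```text
jar? [ 205  155   30   95 1723] [0.4801 0.2124 0.075 ]
jar? [195 220  20  19 221] [0.3604 0.2739 0.075 ]
t=37.2 shift mm [-167.4  136.5 -239.3] turn [ 0.7 -0.2 41.4] q6 -0.30 F [-0.1  1.  -0.3] open 0.0771
```

Request:
{"method": "arm_command", "body": {"rows": "-30 25 0 0 0 8;-60 50 0 0 0 16;-90 75 -20 0 0 24;-120 100 -40 0 0 32;-150 125 -70 0 0 41;-167 137 -110 0 0 41;-167 137 -155 0 0 41;-167 137 -195 0 0 41;-167 137 -225 0 0 41;-167 137 -238 0 0 41;-167 137 -239 0 0 41"}}

```text
t: 38.62
tool_pos: [0.3607, 0.278, 0.106]
tool_rot: [0.666, 3.067, -0.02]
contact_force: [0.3, -0.5, 0.0]
opening: 0.077
```

Request:
{"method": "arm_command", "body": {"rows": "0 0 0 0 0 0;0 0 0 0 0 0;0 0 0 0 0 0;0 0 0 0 0 0;0 0 0 0 0 0", "jaw": 0, "squeeze": 35}}

```text
t: 39.25
tool_pos: [0.3618, 0.2785, 0.1076]
tool_rot: [0.665, 3.065, -0.017]
contact_force: [0.0, -2.4, 6.9]
opening: 0.0497
```

```bash
python3 -c "
from h import *
print(monitor.get_obs()['tool_pos'])
go(.4786,-.0427,.3,92.5)"
```

```text
[0.36179222 0.27853998 0.10759601]
t=39.2 shift mm [ 116.8 -321.2  192.4] turn [ 0.6  0.3 27. ] q6 -0.64 F [ 0.  -2.4  6.9] open 0.0497
```

Request:
{"method": "arm_command", "body": {"rows": "0 0 45 0 0 0;0 0 100 0 0 0;10 -30 150 0 0 3;25 -75 185 0 0 7;43 -120 192 0 0 11;60 -165 192 0 0 15;78 -215 192 0 0 19;96 -265 192 1 0 23;117 -321 192 1 0 27;117 -321 192 1 0 27;117 -321 192 1 0 27"}}

```text
t: 40.62
tool_pos: [0.4784, -0.0423, 0.299]
tool_rot: [-0.067, 3.138, 0.013]
contact_force: [-0.9, -0.1, -1.3]
opening: 0.0497
```

```bash
python3 -c "
from h import *
c=cam('wrist');save(c,'w10.png',s=1.5)
print(proj(c,[[.4786,-.0427,.058]])*1.5)
go(.479,-.0427,.142,92.5)"
```

```text
[[380.08166188 254.95818432]]
t=40.7 shift mm [   0.6   -1.  -157.1] turn [-0.5  0.2 -0. ] q6 -1.86 F [-0.6  0.5 -1.4] open 0.0497
```

View pics/w10.png

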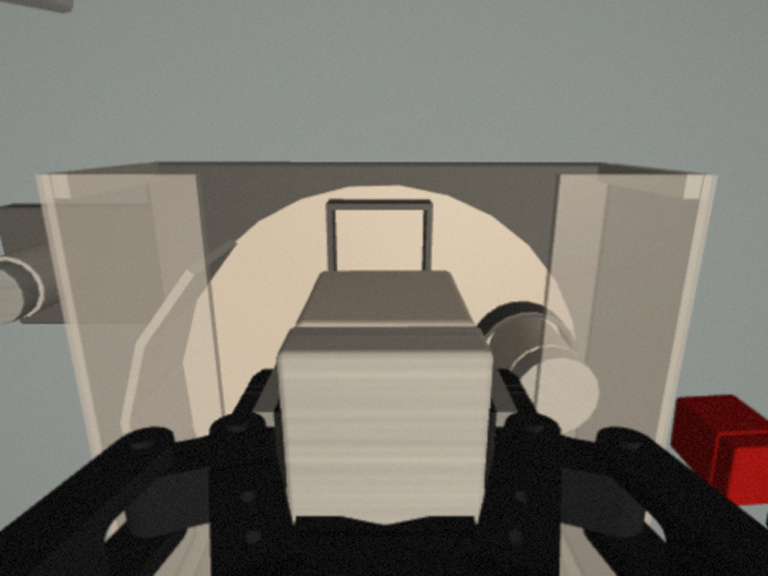

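square_bay2's fence is at (328–432, 200 and below). The lid's front edge is at row 353, so I'll check the jar's x offset.

```bash
python3 -c "
from h import *
c=cam('wrist')
p=lambda l:(np.array(l,float)+.5)/1.5-.5
print(onz(c,p([(280,355),(490,354)]),.2664).round(4))
print(onz(c,p([(328,201),(432,201)]),.058).round(4))"
```

```text
[[ 0.4534 -0.0661  0.2664]
 [ 0.4513 -0.0183  0.2664]]
[[ 0.4451 -0.0766  0.058 ]
 [ 0.4423 -0.0111  0.058 ]]
```

Request:
{"method": "arm_command", "body": {"rows": "0 -1 -40 0 0 0;0 -1 -80 0 0 0;0 -1 -110 0 0 0;0 -1 -130 0 0 0;0 -1 -143 0 0 0;0 -1 -152 0 0 0;0 -1 -157 0 0 0;0 -1 -157 0 0 0"}}

```text
t: 41.72
tool_pos: [0.4785, -0.0424, 0.1425]
tool_rot: [-0.071, 3.137, 0.013]
contact_force: [-0.2, -0.6, -0.8]
opening: 0.0495
```

Request:
{"method": "arm_command", "body": {"rows": "0 0 0 0 0 0;0 0 0 0 0 0;0 0 0 0 0 0;0 0 20 0 0 0;0 0 60 0 0 0;0 0 110 0 0 0;0 0 155 0 0 0;0 0 155 0 0 0", "jaw": 0.8}}

```text
t: 42.72
tool_pos: [0.4804, -0.0429, 0.3029]
tool_rot: [-0.071, 3.128, 0.009]
contact_force: [-0.0, 0.7, 0.0]
opening: 0.0684
```

```bash
python3 -c "
from h import *
c=cam('wrist');save(c,'w11.png')
print(proj(c,[[.4786,-.0427,.109]]))
go(.588,-.038,.3,-15.5)
c=jars()"
```

```text
[[254.96006517 178.39695746]]
t=42.8 shift mm [1.086e+02 4.600e+00 1.000e-01] turn [-0.6  0.2 71.9] q6 -1.86 F [-0.1 -0.9 -1.3] open 0.0682
```

View pics/w11.png

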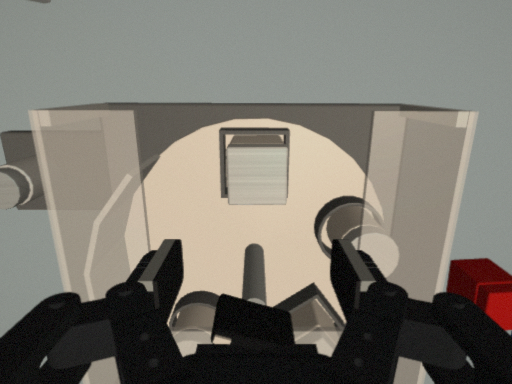

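Request:
{"method": "arm_command", "body": {"rows": "10 0 0 0 0 -10;20 1 0 0 0 -20;30 1 0 0 0 -30;40 2 0 0 0 -40;50 2 0 0 0 -50;60 3 0 0 0 -60;70 3 0 0 0 -70;80 4 0 0 0 -80;90 4 0 0 0 -90;100 5 0 0 0 -100;108 5 0 0 0 -108;108 5 0 0 0 -108"}}

```text
t: 44.32
tool_pos: [0.586, -0.0373, 0.2951]
tool_rot: [2.493, 1.902, -0.003]
contact_force: [-0.9, -0.2, 0.2]
opening: 0.0681
```

```bash
python3 -c "
from h import *
go(.588,-.038,.213,-15.5)"
```

```text
t=44.3 shift mm [  2.   -0.7 -82.1] turn [ 0.3  0.1 -0.2] q6 0.08 F [-0.9 -0.2  0.2] open 0.0681
```

Request:
{"method": "arm_command", "body": {"rows": "2 -1 -30 0 0 0;2 -1 -60 0 0 0;2 -1 -77 0 0 0;2 -1 -82 0 0 0;2 -1 -82 0 0 0"}}

```text
t: 44.95
tool_pos: [0.5882, -0.0383, 0.2135]
tool_rot: [2.492, 1.902, -0.003]
contact_force: [0.0, -0.1, -0.4]
opening: 0.0685
```

Request:
{"method": "arm_command", "body": {"rows": "0 0 0 0 0 0;0 0 0 0 0 0;0 0 0 0 0 0;0 0 0 0 0 0;0 0 0 0 0 -8;0 0 0 0 0 -16;0 0 0 0 0 -24;0 0 0 0 0 -32;0 0 0 0 0 -40;0 0 0 0 0 -48;0 0 0 0 0 -56;0 0 0 0 0 -62", "jaw": 0, "squeeze": 40}}

```text
t: 46.45
tool_pos: [0.5887, -0.039, 0.2143]
tool_rot: [3.117, 0.342, -0.005]
contact_force: [0.2, -3.6, 2.5]
opening: 0.014
```

```bash
python3 -c "
from h import *
go(.588,-.038,.213,-87.5)"
```

```text
t=46.5 shift mm [-0.7  1.  -1.3] turn [  0.3  -0.2 -10. ] q6 1.16 F [ 0.2 -3.6  2.5] open 0.0140
```

Request:
{"method": "arm_command", "body": {"rows": "-1 1 0 0 0 -5;-1 1 0 0 0 -10;-1 1 0 0 0 -10;-1 1 0 0 0 -10;-1 1 0 0 0 -10"}}

```text
t: 47.08
tool_pos: [0.5886, -0.0391, 0.2143]
tool_rot: [3.133, 0.068, -0.001]
contact_force: [4.8, -5.4, -2.7]
opening: 0.0137
```

Request:
{"method": "arm_command", "body": {"rows": "0 0 0 0 0 0;0 0 0 0 0 0;0 0 30 0 0 0;0 0 70 0 0 0;0 0 90 0 0 10;-10 -50 90 0 0 20;-20 -100 90 0 0 30;-30 -150 90 0 0 40;-40 -200 90 0 0 50;-55 -250 90 0 0 60;-68 -290 90 0 0 70;-68 -310 90 0 0 80", "jaw": 0.7}}

```text
t: 48.58
tool_pos: [0.5196, -0.351, 0.3044]
tool_rot: [2.354, 2.071, 0.007]
contact_force: [-0.5, -0.5, -0.4]
opening: 0.0597
```

```bash
python3 -c "
from h import *
import pickle
c=cam('wrist');save(c,'w12.png',s=1.5);pickle.dump(c,open('w12.pkl','wb'))
print(proj(c,[[.52,-.3678,.12],[.5075,-.273,.09]])*1.5,monitor.get_obs()['tool_pos'])
t=cam('top');pickle.dump(t,open('t12.pkl','wb'));save(t,'t12.png',(236,110,396,225),5)
go(.52,-.366,.25,7)"
```

```text
[[387.4250045  308.30450364]
 [342.79863573 132.9603906 ]] [ 0.51973965 -0.3524828   0.30430563]
t=48.7 shift mm [ -0.1 -15.2 -54.2] turn [ 0.1  0.4 14.7] q6 -0.58 F [ 0.  -0.2 -0.6] open 0.0598
```

View pics/w12.png

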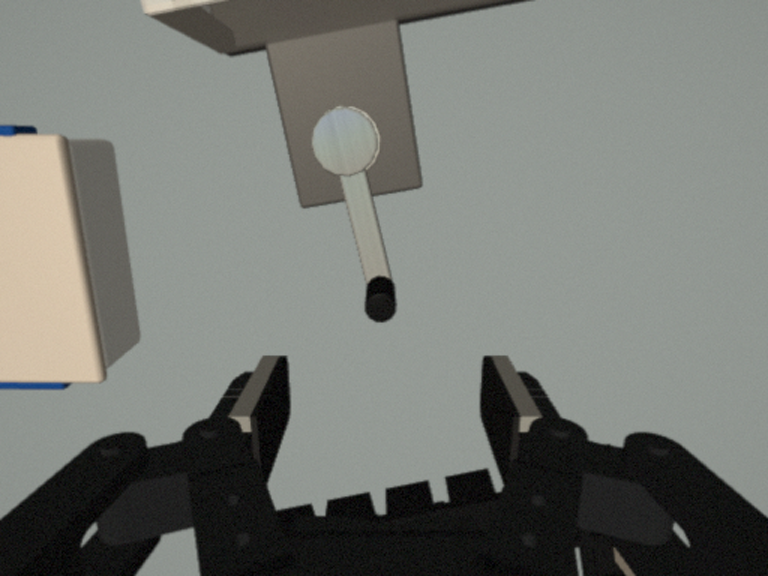

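Grip top is at (380,306) and the pivot disc at (347,141).

```bash
python3 - <<'E'
from h import *
import pickle
c=pickle.load(open("w12.pkl","rb"))
p=lambda l:(np.array(l,float)+.5)/1.5-.5
g=onz(c,p((380,306)),.12)[0]
for z in (.078,.084,.09): 
    v=onz(c,p((347,141)),z)[0]; print(z,g,v,np.linalg.norm((g-v)[:2]),np.degrees(np.arctan2(*(g-v)[1::-1])))
E
python3 - <<'E'
from h import *
go(.517,-.366,.162,7)
E
```

```text
0.078 [ 0.51601137 -0.36577834  0.12      ] [ 0.50825174 -0.27733772  0.078     ] 0.08878037447905411 -84.98580892517239
0.084 [ 0.51601137 -0.36577834  0.12      ] [ 0.50865203 -0.27736107  0.084     ] 0.08872301572459652 -85.24200244416524
0.09 [ 0.51601137 -0.36577834  0.12      ] [ 0.50905232 -0.27738442  0.09      ] 0.08866743313703405 -85.4985222952964
t=48.7 shift mm [  -3.1  -15.2 -142.2] turn [ 0.1  0.4 14.7] q6 -0.58 F [ 0.  -0.2 -0.6] open 0.0598
```

View pics/t12.png

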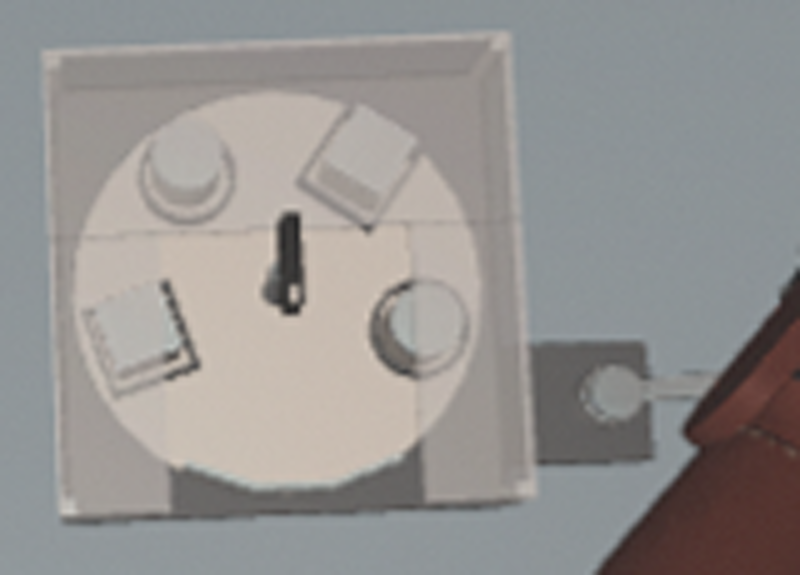

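The top crop shows all four jars in their bays and the panel at the front. Its middle facet runs from about (250,487) to (343,484), and the bar from (289,215) to (291,310). I'll check the numbers.

Run:
```python
from h import *
import pickle
c=pickle.load(open("t12.pkl","rb"))
px=lambda l:np.array(l)/5.+[236,110]-0.4
A=np.array([.5868,-.038]);y=np.radians(2.5);Rs=np.array([[np.cos(y),np.sin(y)],[-np.sin(y),np.cos(y)]])
P=onz(c,px([(250,487),(343,484),(180,467),(422,452)]),.116)[:,:2]
print("panel in store",((P-A)@Rs.T).round(4))
K=onz(c,px([(289,215),(292,312)]),.18)[:,:2];d=K[1]-K[0];print("bar",K.mean(0),np.degrees(np.arctan2(d[1],d[0]))%360)
B=onz(c,px([(186,160),(368,147),(428,320),(143,325)]),.109)[:,:2]
a=np.degrees(np.arctan2(*(B-A).T[::-1]))%360;print("jars r",np.linalg.norm(B-A,axis=1).round(4),a.round(1))
```

```text
panel in store [[-0.1481  0.0317]
 [-0.1486 -0.0331]
 [-0.1321  0.0799]
 [-0.1285 -0.0893]]
bar [ 0.584633   -0.03682117] 181.45194513037146
jars r [0.1091 0.1112 0.1056 0.1058] [ 39.6 327.4 253.2 109. ]
```

Checks pass: the panel is within about 2 mm of the centre line, and jar radii and angles match their bays. Now the lock grip.

Request:
{"method": "arm_command", "body": {"rows": "-3 -14 0 0 0 7;-3 -14 -40 0 0 13;-3 -14 -80 0 0 13;-3 -14 -110 0 0 13;-3 -14 -130 0 0 13;-3 -14 -140 0 0 13;-3 -14 -142 0 0 13"}}

```text
t: 49.55
tool_pos: [0.5174, -0.3646, 0.1624]
tool_rot: [2.112, 2.317, 0.008]
contact_force: [-0.2, -0.1, 0.0]
opening: 0.06
```

Request:
{"method": "arm_command", "body": {"rows": "0 0 0 0 0 0;0 0 0 0 0 0;0 0 0 0 0 0;0 0 0 0 0 0;0 0 0 0 0 0", "jaw": 0, "squeeze": 25}}

```text
t: 50.18
tool_pos: [0.5176, -0.3652, 0.1637]
tool_rot: [2.112, 2.316, 0.007]
contact_force: [-2.7, -0.3, 5.7]
opening: 0.0174
```

Run:
```python
from h import *
o=monitor.get_obs();p=o["tool_pos"][:2];go(*p,.162,5)
v=np.array([.5085,-.277]);d=p-v;a0=np.degrees(np.arctan2(d[1],d[0]));print(p,np.linalg.norm(d),a0)
for k in range(0,100,8):
    a=np.radians(min(a0+k,4.)); q=v+.09*np.array([np.cos(a),np.sin(a)]); print(((q-p)*1e3).round(),round(np.degrees(a)-a0))
```

```text
t=50.2 shift mm [ 0.   0.  -1.7] turn [ 0.1  0.5 -0.3] q6 -0.83 F [-2.7 -0.3  5.7] open 0.0174
[ 0.51763551 -0.36516435] 0.08863639777876443 -84.08417293517307
[ 0. -1.] 0
[13.  1.] 8
[24.  5.] 16
[36. 10.] 24
[46. 17.] 32
[56. 26.] 40
[64. 35.] 48
[70. 46.] 56
[75. 57.] 64
[79. 69.] 72
[81. 82.] 80
[81. 94.] 88
[81. 94.] 88
```

Request:
{"method": "arm_command", "body": {"rows": "13 1 0 0 0 8;24 5 0 0 0 16;36 10 0 0 0 24;46 17 0 0 0 32;56 26 0 0 0 40;56 26 0 0 0 40"}}

```text
t: 50.92
tool_pos: [0.5728, -0.3371, 0.1637]
tool_rot: [-1.19, -2.906, -0.014]
contact_force: [-6.8, 6.4, 7.6]
opening: 0.0172
```

Request:
{"method": "arm_command", "body": {"rows": "8 8 0 0 0 8;14 18 0 0 0 16;19 29 0 0 0 24;23 41 0 0 0 32;25 54 0 0 0 40;26 62 0 0 0 46;26 68 0 0 0 49;26 68 0 0 0 49"}}

```text
t: 51.92
tool_pos: [0.5959, -0.2739, 0.1637]
tool_rot: [0.12, -3.128, 0.004]
contact_force: [-12.5, -16.4, 2.8]
opening: 0.0171
```

Run:
```python
from h import *
o=monitor.get_obs();p=o["tool_pos"][:2];d=p-[.5085,-.277];print(p,np.linalg.norm(d),np.degrees(np.arctan2(d[1],d[0])),jawang(o),o["contact_force"],o["wrist_torque"])
```

```text
[ 0.59590404 -0.27394992] 0.08745723820163441 1.998603007571617 94.38415124569408 [-12.47362987 -16.42043774   2.76484117] [-2.47207369  1.75788715 -0.13536644]
```

Request:
{"method": "arm_command", "body": {"rows": "0 3 0 0 0 0;0 4 0 0 0 0;0 4 0 0 0 0;0 4 0 0 0 0"}}

```text
t: 52.42
tool_pos: [0.5957, -0.2736, 0.1638]
tool_rot: [0.117, -3.129, 0.016]
contact_force: [-0.1, -12.8, -2.1]
opening: 0.0174
```

Request:
{"method": "arm_command", "body": {"rows": "0 0 0 0 0 0;0 0 0 0 0 0;0 0 0 0 0 0;0 0 40 0 0 0;0 0 90 0 0 0;-20 -30 140 0 0 0;-50 -60 140 0 0 0;-80 -90 140 0 0 0;-80 -90 140 0 0 0", "jaw": 0.7}}

```text
t: 53.55
tool_pos: [0.5143, -0.3649, 0.3039]
tool_rot: [0.112, -3.129, 0.016]
contact_force: [-0.9, 0.7, -0.7]
opening: 0.06
```

Run:
```python
from h import *
import pickle
print(monitor.get_obs()["contact_force"],monitor.get_obs()["tool_pos"])
c=cam("wrist");t=cam("top");pickle.dump((c,t),open("fin.pkl","wb"))
T=cv2.resize(t["im"][110:225,236:396],None,fx=4.5,fy=4.5,interpolation=cv2.INTER_CUBIC)[:,:,::-1]
print(proj(c,[[.5984,-.273,.12],[.5085,-.277,.084]]),proj(t,[[.5984,-.273,.12],[.5085,-.277,.084]]))
a=cv2.resize(T,(400,288));b=cv2.resize(c["im"][...,::-1],(400,300))
cv2.imwrite("pics/fin.png",np.vstack([a,b]))
```

```text
[-0.85361555  0.66125391 -0.71377894] [ 0.51425591 -0.36494283  0.30391624]
[[354.66786004 287.50123695]
 [354.50890859 179.05564876]] [[359.77462533 161.32543783]
 [359.07797743 187.90269721]]
```

Run:
```python
from h import *
import pickle
c,t=pickle.load(open("fin.pkl","rb"))
k=(t["im"].max(2)<60).astype(np.uint8);k[:145]=0;k[205:]=0;k[:,345:][:, 40:]=0;k[:,:345]=0
n,l,s,ce=cv2.connectedComponentsWithStats(k)
for i in range(1,n):
    if s[i,4]>3:
        g=onz(t,ce[i],.115)[0];d=g[:2]-[.5085,-.277];print(s[i],g,np.linalg.norm(d),np.degrees(np.arctan2(d[1],d[0])))
print(t["im"][155:194:2,358:363].max(2))
# panel/knob/jars unchanged vs earlier crop
o=pickle.load(open("t12.pkl","rb"));print("change",(np.abs(o["im"].astype(int)-t["im"])[115:212,243:340].sum(2)>60).sum())
```

```text
[356 161   6   5  20] [ 0.594709  -0.2689204  0.115    ] 0.0865867867571802 5.354179928743919
[377 175   8  21  42] [ 0.51381255 -0.34984757  0.115     ] 0.07304102423958385 -85.82898026792344
[376 199   5   6   6] [ 0.45771201 -0.33550772  0.115     ] 0.07747627669442679 -130.9598144699445
[[151 151 152 151 150]
 [151 152 152 152 150]
 [137 111 124 143 154]
 [ 56  48  49  52 121]
 [ 50  53  50  67 127]
 [ 64 110 138 149 153]
 [147 140 144 151 151]
 [144 152 158 151 151]
 [143 146 148 151 151]
 [145 147 136 140 152]
 [144 143 137 143 152]
 [145 144 128 138 155]
 [145 144 125  97  90]
 [147 144 136 112  93]
 [137 140 135 115  93]
 [140 142 139 140 141]
 [142 141 140 140 142]
 [143 141 141 139 140]
 [145 143 142 143 146]
 [121 137 135 116 102]]
change 0
```

```bash
python3 -c "
from h import *
print(workorder.finish_job())"
```

```text
the job is handed in; nothing more can be done
None
```

I put all four jars in the store and turned the panel to the front. I then swung the lock lever to its end stop, backed the arm off and handed the job in at about 54 s. The hand-in gives no verdict, so these are my own last checks:

- **Jars:** after the last carousel turn, each jar sat 106–111 mm from the axis, against 108 mm nominal. Each was within about 1.5° of its bay's direction. This is well inside the 13 mm limit, and all looked upright in the last picture I viewed.
- **Panel:** its middle measured about 1–5 mm from the store's centre line, depending on which edges I used. The limit is 20 mm.
- **Lock:** the push stopped against about 13 N, though only about 3 N is needed to move the lever, so it was on its stop. My two readings of the lever's direction disagreed slightly: 2.0° from the tool and 5.4° from the top camera. The stop should be near 2.5°, and the 1.47 rad limit is near -3.3°, so both pass.
- **Other things:** I never touched or moved the bottle, tub, pen or red look-alike on purpose. I did not measure their positions at the end.

My last check picture could not be shown because the 16-picture limit was reached. I checked the final state by pixel measurement instead: the carousel area showed no change from before the lock move.

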